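# Sort mouse parts through a two-way chute

## Task

Two parts from the dismantled computer mouse have to go down the two-way sorting chute, through the hopper at its top. First tip the lever all the way over so that the flap opens the way to the round steel dish, and drop in the steel ballast block; when it lies in the dish, tip the lever all the way over to the other side and drop in the black scroll wheel, so that it ends up in the square tray.

Things in the scene. Friction and masses are not known exactly. Their poses are not given: they have to be found in the camera images.
- sorter: Fixed grey chute. Origin: centre of its foot, on the bench; x away from the robot, y left, z up (turned up to 0.2 rad). Open funnel hopper over the origin: mouth 130 by 128 mm, rim 250 mm above the bench, throat 92 by 75 mm; a flap inside is hinged 120 mm up. Right slope (-y) ends in a round steel dish, left slope (+y) in a square grey tray: each 120 mm wide, 36 mm high, centre 135 mm off.
- diverter (a joint): Lever and flap, one piece on a shaft along the sorter's x, 120 mm above the bench. 0: upright. +0.5 (stop): both lean left (+y), closing the left way: parts go right, to the dish. -0.5 (stop): both lean right, parts go left, to the tray. So the lever leans away from where parts go. Starts between -0.45 and 0.2. About 1 N at the knob moves it; no spring, it stays where left.
- knob (a point): Centre of the lever's black knob, 130 mm from the shaft axis; the knob is 20 mm in diameter, 50 mm long along the lever. The lever, a 10 mm steel rod, stands outside the chute on its side away from the robot, 95 mm from the sorter's centre; the knob swings along the sorter's y above the shaft.
- block: Steel ballast block, plain bright rectangular bar 36 (x) by 22 (y) by 14 mm high with two dark screw holes on top, about 80 g, lying flat on the bench on the left. Origin: centre of its underside; z up, x along its length.
- wheel: Black plastic scroll wheel lying flat on the bench on the left: ribbed tyre 30 mm in diameter and 12 mm wide, from 4 to 16 mm above the bench, with a 16 mm hub standing out 4 mm on both faces (20 mm in all), about 15 g. Origin: centre of its underside; z along its axle. Beside it lie, not to be sorted, a grey ring (26 mm) and a flat black bracket (46 by 24 mm).
Things that resemble listed ones, but are neither listed nor needed, are in the scene too. Leave any blue look-alike of the block alone. What is shaped like the wheel but green or yellow is not meant.

How it is judged (in metres and radians):
On the way, in this order (a step that is already met when the one before it is completed fails the run):
1. the lever is tipped over to the left (beyond 0.38 rad), opening the way to the round dish (value of joint diverter above 0.38 rad), for 0.1 s.
2. the steel block drops through the throat below the hopper (x of block in the frame of sorter between -0.05 and 0.05 m and y of block in the frame of sorter between -0.042 and 0.042 m and z of block in the frame of sorter between 0.08 and 0.225 m).
3. the steel block lies in the round dish (x of block in the frame of sorter between -0.065 and 0.065 m and y of block in the frame of sorter between -0.2 and -0.072 m and z of block in the frame of sorter between -0.005 and 0.04 m), for 0.1 s.
4. the lever is tipped over to the right (beyond -0.38 rad), opening the way to the square tray (value of joint diverter below -0.38 rad), for 0.1 s.
5. the scroll wheel drops through the throat below the hopper (x of wheel in the frame of sorter between -0.05 and 0.05 m and y of wheel in the frame of sorter between -0.042 and 0.042 m and z of wheel in the frame of sorter between 0.08 and 0.225 m).
At the end, for the whole second after the job is handed in: The steel block lies in the round dish and the scroll wheel in the square tray (origins within the receptacle's outline in the sorter's frame, no more than 40 mm above the bench), both at rest (slower than 30 mm/s) (all of step 3 and x of wheel in the frame of sorter between -0.065 and 0.065 m and y of wheel in the frame of sorter between 0.072 and 0.2 m and z of wheel in the frame of sorter between -0.005 and 0.04 m and linear speed of each of block, wheel below 0.03 m/s); the robot touches nothing.
It also fails if it takes over 72 s, if anything falls off the work surface, if the arm or the gripper's body presses on something with over 40 N, if the wrist force passes 120 N, or if a joint passes its speed limit or range.

## Robot

A 7-joint arm with a two-finger parallel gripper is mounted at the origin on the work surface. World frame = base frame: x ahead of the robot, y to its left, z up, the work surface at z = 0. Lengths are in mm, angles in rad, forces in N, time in s.
With the tool pointing down it reaches from about 400 to 925 mm from the base axis. Payload 5.6 kg.
Tool frame: the origin (TCP) lies midway between the tips of the shut fingers; the grasp point (between the pads) lies 19 mm behind it; x points along the fingers, z is the direction in which the jaws open and shut, and the axes are right-handed (so a half turn about x gives the same grasp; the last joint's range is limited). The gripper opens to 85 mm and grips with 20 to 120 N. Pads are 22 mm wide; open, the fingers measure 114 mm over their backs; the gripper's body (76 mm by 85 mm) begins 54 mm behind the grasp point. The pads swing forward as they close: fully open they stand 13 mm farther back than shut.
Start: joints at [-1.205, 0.468, -0.012, 1.603, 0.006, 1.071, -0.056], TCP at [258.42, 596.429, 231.29] pointing down, gripper open.
Joint ranges: [-2.53, 2.53], [-0.31, 2.02], [-1.57, 1.55], [0.28, 2.44], [-1.29, 4.43], [0.15, 1.84], [-2.92, 2.92]. Speed limits (rad/s): [2.57, 2.57, 3.14, 3.14, 3.14, 3.14, 3.14].

## Interface

Orientations are given as a unit quaternion [x, y, z, w].
In Python, from workcell import observe, get_image, calibration, job_done gives the robot as it stands.
- The arm moves only by the tool apply_moves, never from a script. Its argument "targets" is a list of rows, each an object with "delta_pos": the shift along the tool's x, y, z in mm, a list of three; "delta_rot": the turn, a rotation vector about the tool's x, y, z in degrees, a list of three. A call has 1 to 12 rows; each row is the pose to reach, as a shift and turn from the pose commanded when the call began, along the tool's axes at that moment; what a row does not reach only later rows make up. A row lasts 1/8 s, in which the tool goes at most 62.5 mm and 10.7 degrees, less where a joint would pass 70% of its speed; a pose out of reach is approached as far as the arm can. A call with a gripper value outside its range is refused whole. "fingers" is the closure, from 0 (fully open) to 1 (shut), set as the call begins (left out, the last holds). The fingers move at their own pace and stop on an object; "force" is the grip in N (left out, the last holds). Time passes only in rows, so rows that repeat a pose let the fingers close. It gives the time, the measured TCP pose, the force and the opening at its end, in the units of the state.
- observe(): the state, without advancing time (a new reading comes with each control period).
- get_image(name): name is "scene" or "top" or "wrist"; returns the picture (400x640x3 uint8, red, green, blue); there is no depth.
- calibration(name): a dict with "fx", "fy", "cx", "cy" (pixels), "rvec" (rotation vector, rad) and "tvec" (3), from world to camera coordinates, as OpenCV has them. Camera axes: x right, y down, z forward; pixel columns grow to the right and rows downward; lengths in mm; the calibration is good to about 2 mm. A picture is of the moment at which its call begins: read the wrist's pose just before it. calibration takes no time and is no camera call; for the wrist camera it gives the pose at the moment of the call.
- job_done(): hands the job in, once; it reports no verdict.
The state is a dict: "t": time; "joint_positions": joint angles; "dq": joint speeds; "effort": joint torques, N m; "position": TCP position; "tool_rot": TCP orientation; "contact_force": force on the tool from outside, world axes, zero at the start; "ft_torque": the same for the moment, N m; "gripper_width": opening from 0.0 (shut) to 1.0 (fully open).
Only numpy, scipy, OpenCV 4.12 (cv2) and the standard library are available. Lean on these libraries where they do the work, as an engineer would, in place of code of your own. Each camera call takes 0.05 s, during which the arm holds its last target. There are 200 camera calls.

## Working session

There is one attempt and no reset: what is moved stays moved. The work goes in short steps, Python scripts to look and compute and a tool call to move; the robot and the scene stay as the last step left them, time stands still between calls to the robot, and variables do not carry over. Pictures are saved under pics/ and viewed, about 8 in all and at most 12, crops included, and the job is handed in when it is done.

Besides the shell and the picture viewer there is one more tool, called after "Request:" in YAML: its name, and indented under it one key for each argument. apply_moves: Moves the arm, as the interface text tells. Its arguments: {"type":"object","properties":{"targets":{"type":"array"},"fingers":{"type":"number"},"force":{"type":"number"}},"required":["targets"]}

```bash
mkdir -p pics; ls
cat > h.py <<'E'
import numpy as np, cv2
from scipy.spatial.transform import Rotation as R
from workcell import observe,get_image,calibration,job_done
def snap(n,f):
    c=calibration(n); im=get_image(n); cv2.imwrite(f'pics/{f}.png',im[:,:,::-1]); np.save(f'pics/{f}.npy',np.array([c],dtype=object),allow_pickle=True); return im,c
def load(f):
    return cv2.imread(f'pics/{f}.png')[:,:,::-1], np.load(f'pics/{f}.npy',allow_pickle=True)[0]
def ray(c,u,v):
    M=cv2.Rodrigues(np.array(c['rvec'],float))[0]; t=np.array(c['tvec'],float).ravel()
    d=M.T@np.array([(u-c['cx'])/c['fx'],(v-c['cy'])/c['fy'],1]); return -M.T@t,d
def onz(c,u,v,z):
    o,d=ray(c,u,v); return o+d*(z-o[2])/d[2]
def proj(c,P):
    K=np.array([[c['fx'],0,c['cx']],[0,c['fy'],c['cy']],[0,0,1]],float)
    return cv2.projectPoints(np.array(P,float).reshape(-1,1,3),np.array(c['rvec'],float),np.array(c['tvec'],float),K,None)[0].reshape(-1,2)
def two(r1,r2):
    (o1,d1),(o2,d2)=r1,r2; A=np.stack([d1,-d2],1); s=np.linalg.lstsq(A,o2-o1,rcond=None)[0]; return (o1+d1*s[0]+o2+d2*s[1])/2
E
python3 - <<'E'
from h import *
for n in('scene','top','wrist'): im,c=snap(n,n+'0'); print(n,ray(c,320,200))
s=observe();print(s['t'],s['position'],s['tool_rot'],R.from_quat(s['tool_rot']).as_matrix().round(3))
E
```

```text
pics
scene (array([1056.08420407,  369.51005217,  957.3397154 ]), array([-0.53654751, -0.27806366, -0.79677697]))
top (array([ 462.60652512,   89.70177272, 1238.42097512]), array([ 0.08014754,  0.04224494, -0.99606071]))
wrist (array([200.48692105, 622.60065778, 373.56429242]), array([ 0.24247656, -0.10612412, -0.96435576]))
0.15 [258.28410891 596.02306323 230.54956636] [-0.38838712  0.59146221  0.38778996  0.59071723] [[-0.    -0.918  0.398]
 [-0.001  0.398  0.918]
 [-1.    -0.    -0.001]]
```

View pics/top0.png

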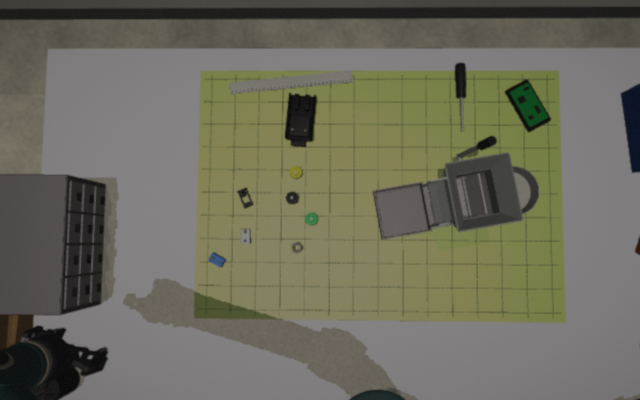

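View pics/scene0.png

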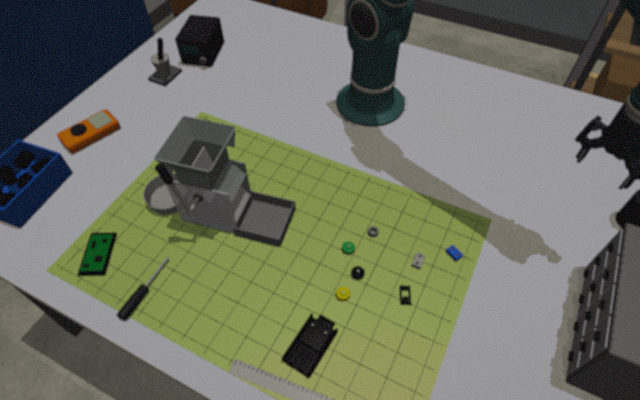

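Top view: block at about (246,236), black wheel (292,198) between yellow (296,172) and green (312,219), blue look-alike at (217,259). The sorter hopper is around (485,192), tray (402,210), and knob (487,143). In the scene view the knob is at about (165,172).

Run:
```python
from h import *
im,c=load('top0')
hsv=cv2.cvtColor(im,cv2.COLOR_RGB2HSV)
# non-green mat things
m=((hsv[...,1]<70)|(hsv[...,2]<60)).astype(np.uint8)*255
def at(u,v,z,r=14):
    a=np.zeros_like(m);a[v-r:v+r,u-r:u+r]=m[v-r:v+r,u-r:u+r]
    k=max(cv2.findContours(a,0,1)[0],key=cv2.contourArea); rc=cv2.minAreaRect(k)
    b=[onz(c,*p,z)[:2].round(0) for p in cv2.boxPoints(rc)]
    print(rc,onz(c,*rc[0],z).round(1),b)
at(246,236,14);at(292,198,16)
# sorter outline: tray corners z=36, hopper rim z=250
a=np.zeros_like(m);a[145:245,368:545]=m[145:245,368:545]
# rough picks from view
for u,v in[(373,190),(383,239),(424,183),(432,231)]: print('tray',onz(c,u,v,36).round(0))
for u,v in[(444,161),(512,153),(455,230),(523,220)]: print('rim',onz(c,u,v,250).round(0))
i2,c2=load('scene0')
print('knob',two(ray(c,487,143),ray(c2,165,172)).round(1))
t=cv2.resize(im[125:250,365:545],None,fx=4.4,fy=4.4,interpolation=2);cv2.imwrite('pics/crop1.png',np.clip(t[:,:,::-1].astype(float)*1.5,0,255))
```

```text
((245.0, 235.5), (15.0, 10.0), 90.0) [472.9 324.2  14. ] [array([491., 337.]), array([491., 312.]), array([455., 312.]), array([455., 336.])]
((292.0, 197.5), (11.0, 12.0), 90.0) [566.7 210.2  16. ] [array([580., 225.]), array([580., 196.]), array([553., 195.]), array([553., 225.])]
tray [584.  14.  36.]
tray [467. -10.  36.]
tray [ 602. -109.   36.]
tray [ 487. -127.   36.]
rim [ 621. -113.  250.]
rim [ 638. -247.  250.]
rim [ 485. -133.  250.]
rim [ 505. -265.  250.]
knob [ 657.1 -197.4  245.9][ WARN:0@0.597] global loadsave.cpp:1063 imwrite_ Unsupported depth image for selected encoder is fallbacked to CV_8U.
```

View pics/crop1.png

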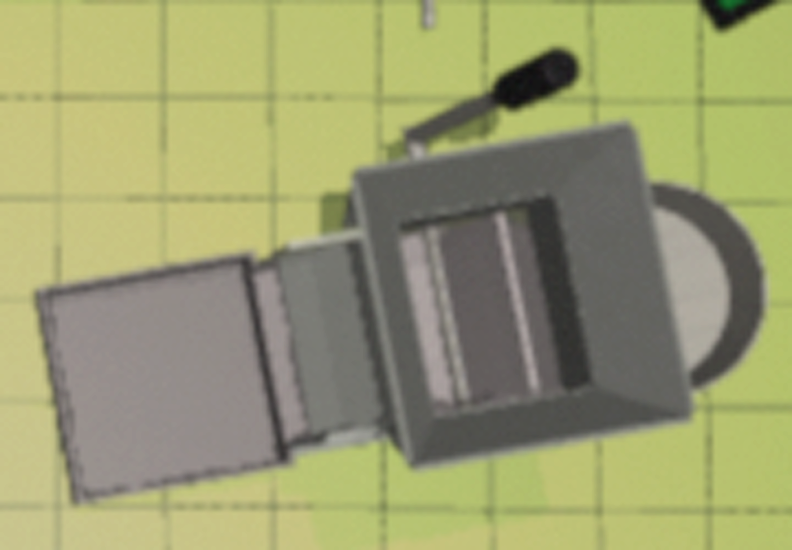

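View pics/wrist0.png

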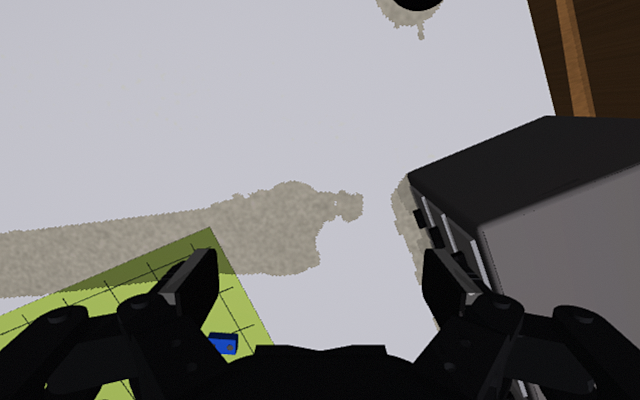

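Crop: hopper rim corners at (358,172), (632,123), (692,417), (413,466); tray corners (38,290), (250,256), (290,462), (75,502); knob from (505,95) to (565,65). The wrist view shows only bench and the blue look-alike.

Run:
```python
from h import *
im,c=load('top0'); i2,c2=load('scene0')
f=lambda p:(p[0]/4.4+365-.4,p[1]/4.4+125-.4)
rim=np.array([onz(c,*f(p),250)[:2] for p in[(358,172),(632,123),(692,417),(413,466)]])
tr=np.array([onz(c,*f(p),36)[:2] for p in[(38,290),(250,256),(290,462),(75,502)]])
print(rim.round(0),tr.round(0))
print([np.linalg.norm(rim[i]-rim[(i+1)%4]).round() for i in range(4)],[np.linalg.norm(tr[i]-tr[(i+1)%4]).round() for i in range(4)])
o=rim.mean(0);t=tr.mean(0);d=t-o;ya=d/np.linalg.norm(d);yaw=np.arctan2(-ya[0],ya[1])
e=rim[0]-rim[1]+rim[3]-rim[2]; print('rim yaw',np.arctan2(-e[0],e[1]))
e=tr[0]-tr[1]+tr[3]-tr[2]; print('tray yaw',np.arctan2(-e[0],e[1]))
print(o,t,np.linalg.norm(d),yaw)
xa=np.array([ya[1],-ya[0]])
# knob: project predictions for angles
for a in np.arange(-.5,.6,.1):
    P=lambda r,a=a:np.r_[o+xa*95+ya*r*np.sin(a),120+r*np.cos(a)]
    k=proj(c,[P(105),P(155)]); k2=proj(c2,[P(105),P(155)])
    print(round(a,1),P(130).round(0),((k-[364.6,124.6])*4.4).round(0).tolist(),k2.round(0).tolist())
def sub(f,im,u,v,r,s): cv2.imwrite(f,cv2.resize(im[v-r:v+r,u-r:u+r,::-1],None,fx=s,fy=s,interpolation=2))
sub('pics/crop2.png',i2,185,185,45,6)
```

```text
[[ 616. -117.]
 [ 638. -239.]
 [ 507. -263.]
 [ 484. -140.]] [[ 583.   13.]
 [ 602. -102.]
 [ 490. -123.]
 [ 468.   -7.]]
[np.float64(125.0), np.float64(134.0), np.float64(125.0), np.float64(134.0)] [np.float64(117.0), np.float64(114.0), np.float64(118.0), np.float64(117.0)]
rim yaw 0.18264229959395015
tray yaw 0.17881561850414462
[ 561.19691313 -189.72647138] [535.85975415 -55.00877979] 137.07964128459335 0.1859042895939064
-0.5 [ 666. -233.  234.] [[566.0, 83.0], [649.0, 55.0]] [[157.0, 181.0], [141.0, 164.0]]
-0.4 [ 664. -222.  240.] [[549.0, 85.0], [623.0, 57.0]] [[161.0, 180.0], [146.0, 164.0]]
-0.3 [ 662. -210.  244.] [[530.0, 87.0], [594.0, 60.0]] [[164.0, 180.0], [151.0, 163.0]]
-0.2 [ 659. -198.  247.] [[510.0, 90.0], [563.0, 65.0]] [[168.0, 180.0], [157.0, 164.0]]
-0.1 [ 657. -185.  249.] [[489.0, 93.0], [530.0, 70.0]] [[173.0, 181.0], [164.0, 164.0]]
-0.0 [ 655. -172.  250.] [[467.0, 97.0], [496.0, 76.0]] [[177.0, 182.0], [171.0, 166.0]]
0.1 [ 652. -159.  249.] [[444.0, 102.0], [461.0, 83.0]] [[182.0, 183.0], [178.0, 168.0]]
0.2 [ 650. -147.  247.] [[421.0, 106.0], [425.0, 90.0]] [[187.0, 185.0], [185.0, 170.0]]
0.3 [ 647. -134.  244.] [[398.0, 111.0], [390.0, 98.0]] [[191.0, 186.0], [193.0, 173.0]]
0.4 [ 645. -122.  240.] [[375.0, 116.0], [355.0, 106.0]] [[196.0, 189.0], [200.0, 176.0]]
0.5 [ 643. -111.  234.] [[353.0, 122.0], [321.0, 114.0]] [[201.0, 191.0], [207.0, 180.0]]
```

View pics/crop2.png

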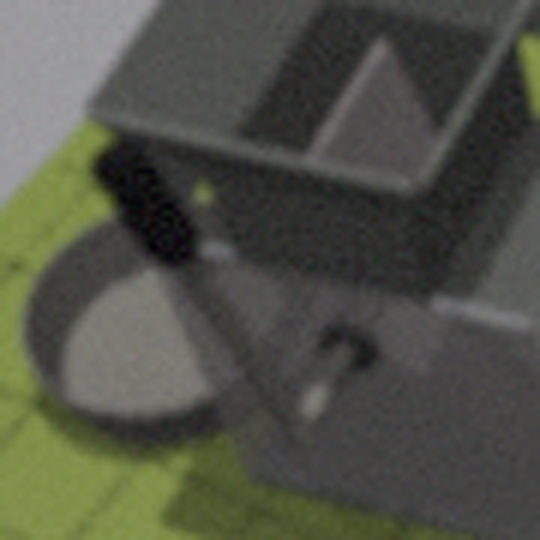

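Scene crop: the knob runs from about (158,173) to (170,187) in the picture, leaning right. That fits the model at about -0.2 rad. Next: tip the lever, straddling the knob with the fingers partly open.

```bash
cat >> h.py <<'E'
def goal(p,yaw,s=None):
    """tool down, jaw axis at yaw from world +y; prints delta in tool axes"""
    s=s or observe(); M=R.from_quat(s['tool_rot'])
    z=np.array([-np.sin(yaw),np.cos(yaw),0]); x=np.array([0,0,-1.]); y=np.cross(z,x)
    T=R.from_matrix(np.stack([x,y,z],1)); 
    print('dpos',M.inv().apply(np.array(p)-s['position']).round(1),'drot',np.degrees((M.inv()*T).as_rotvec()).round(1),s['t'])
E
python3 -c "
from h import *
goal([659,-198,340],.182)"
```

```text
dpos [-108.6 -683.4 -569.4] drot [-33.9  -0.1  -0. ] 0.15
```

Request:
apply_moves:
  targets:
    - {"delta_pos": [-55, 0, 0], "delta_rot": [0, 0, 0]}
    - {"delta_pos": [-108.6, 0, 0], "delta_rot": [-5, 0, 0]}
    - {"delta_pos": [-108.6, -683.4, -569.4], "delta_rot": [-33.9, 0, 0]}
    - {"delta_pos": [-108.6, -683.4, -569.4], "delta_rot": [-33.9, 0, 0]}
    - {"delta_pos": [-108.6, -683.4, -569.4], "delta_rot": [-33.9, 0, 0]}
    - {"delta_pos": [-108.6, -683.4, -569.4], "delta_rot": [-33.9, 0, 0]}
    - {"delta_pos": [-108.6, -683.4, -569.4], "delta_rot": [-33.9, 0, 0]}
    - {"delta_pos": [-108.6, -683.4, -569.4], "delta_rot": [-33.9, 0, 0]}
    - {"delta_pos": [-108.6, -683.4, -569.4], "delta_rot": [-33.9, 0, 0]}
    - {"delta_pos": [-108.6, -683.4, -569.4], "delta_rot": [-33.9, 0, 0]}
    - {"delta_pos": [-108.6, -683.4, -569.4], "delta_rot": [-33.9, 0, 0]}
    - {"delta_pos": [-108.6, -683.4, -569.4], "delta_rot": [-33.9, 0, 0]}
  fingers: 0.45

```text
t: 1.65
position: [540.4, 36.6, 340.0]
tool_rot: [0.544, -0.452, -0.544, -0.452]
contact_force: [0.7, 0.2, 0.1]
gripper_width: 0.547
```

```bash
python3 -c "
from h import *
goal([659,-198,340],.182);s=observe();print(s['position'],s['gripper_width'],s['joint_positions'])"
```

```text
dpos [-1.000e-01 -7.390e+01 -2.523e+02] drot [0.1 0.  0. ] 1.65
[540.43039204  36.62911356 339.95638573] 0.547141503465621 [-0.38098193  0.18245669  0.29198536  1.75326764 -0.05606366  1.21361458
  1.67993132]
```

Request:
apply_moves:
  targets:
    - {"delta_pos": [0, -74, -252], "delta_rot": [0, 0, 0]}
    - {"delta_pos": [0, -74, -252], "delta_rot": [0, 0, 0]}
    - {"delta_pos": [0, -74, -252], "delta_rot": [0, 0, 0]}
    - {"delta_pos": [0, -74, -252], "delta_rot": [0, 0, 0]}
    - {"delta_pos": [0, -74, -252], "delta_rot": [0, 0, 0]}
    - {"delta_pos": [0, -74, -252], "delta_rot": [0, 0, 0]}
    - {"delta_pos": [0, -74, -252], "delta_rot": [0, 0, 0]}

```text
t: 2.52
position: [658.5, -193.7, 339.9]
tool_rot: [-0.544, 0.451, 0.544, 0.452]
contact_force: [-0.4, 0.2, -0.3]
gripper_width: 0.554
```

```bash
python3 -c "
from h import *
goal([659,-198,340],.182);im,c=snap('wrist','wrist1')
o=np.array([561.2,-189.7]);ya=np.array([-.181,.983]);xa=np.array([.983,.181])
for a in(-.3,-.2,-.1):
    print(a,proj(c,[np.r_[o+xa*95+ya*r*np.sin(a),120+r*np.cos(a)] for r in(105,155)]).round(0).tolist())
print(proj(c,[np.r_[o+xa*i*65+ya*j*64,250] for i in(-1,1) for j in(-1,1)]).round().tolist())
"
```

```text
dpos [-0.1  0.3 -4.4] drot [0.2 0.1 0. ] 2.525
-0.3 [[307.0, 189.0], [283.0, 206.0]]
-0.2 [[320.0, 190.0], [305.0, 208.0]]
-0.1 [[334.0, 190.0], [329.0, 209.0]]
[[248.0, -64.0], [465.0, -63.0], [258.0, 157.0], [444.0, 157.0]]
```

View pics/wrist1.png

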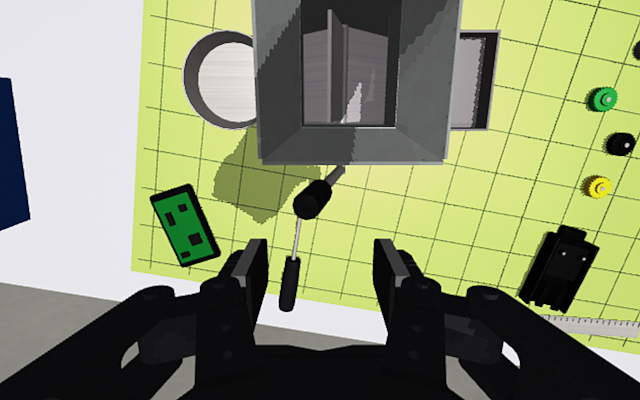

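Wrist view: the knob runs from (325,187) to (303,208), so about -0.2 rad as predicted, between the finger lines at 255 and 385. The rim is about 4 mm farther out than assumed. Lowering over the knob and sweeping left.

Request:
apply_moves:
  targets:
    - {"delta_pos": [50, -3, -4], "delta_rot": [0, 0, 0]}
    - {"delta_pos": [90, -3, -4], "delta_rot": [0, 0, 0]}
    - {"delta_pos": [115, -3, -4], "delta_rot": [0, 0, 0]}
    - {"delta_pos": [115, -3, -4], "delta_rot": [0, 0, 0]}
    - {"delta_pos": [115, -3, 15], "delta_rot": [0, 0, 0]}
    - {"delta_pos": [115, -3, 35], "delta_rot": [0, 0, 0]}
    - {"delta_pos": [115, -3, 55], "delta_rot": [0, 0, 0]}
    - {"delta_pos": [115, -3, 70], "delta_rot": [0, 0, 0]}
    - {"delta_pos": [115, -3, 82], "delta_rot": [0, 0, 0]}
    - {"delta_pos": [115, -3, 91], "delta_rot": [0, 0, 0]}
    - {"delta_pos": [115, -3, 91], "delta_rot": [0, 0, 0]}

```text
t: 3.95
position: [644.9, -105.0, 224.8]
tool_rot: [-0.544, 0.452, 0.544, 0.452]
contact_force: [0.1, -0.7, -0.6]
gripper_width: 0.551
```

```bash
python3 -c "
from h import *
s=observe();p=s['position'];d=p[:2]-[561.2,-189.7];print(p,d@[.983,.181],d@[-.181,.983],s['contact_force'])
im,c=snap('top','top1');im2,c2=snap('scene','scene1')
cv2.imwrite('pics/crop3.png',np.hstack([cv2.resize(x[:,:,::-1],(380,380),interpolation=2) for x in (im[120:230,420:530],im2[130:240,130:240])]))
o=np.array([561.2,-189.7]);ya=np.array([-.181,.983]);xa=np.array([.983,.181])
for a in(.3,.4,.5):
    P=[np.r_[o+xa*95+ya*r*np.sin(a),120+r*np.cos(a)] for r in(60,105,155)]
    print(a,((proj(c,P)-[420,120])*380/110).round(0).tolist(),((proj(c2,P)-[130,130])*380/110+[380,0]).round(0).tolist())
"
```

```text
[ 644.89726629 -104.99127152  224.81728027] 97.60669261480056 68.11947489734699 [ 0.0989056  -0.69969278 -0.5761203 ]
0.3 [[127.0, 112.0], [122.0, 103.0], [115.0, 92.0]] [[588.0, 234.0], [591.0, 195.0], [596.0, 148.0]]
0.4 [[117.0, 114.0], [104.0, 107.0], [88.0, 98.0]] [[597.0, 238.0], [608.0, 202.0], [621.0, 160.0]]
0.5 [[108.0, 116.0], [87.0, 111.0], [61.0, 105.0]] [[606.0, 242.0], [624.0, 211.0], [645.0, 173.0]]
```

View pics/crop3.png

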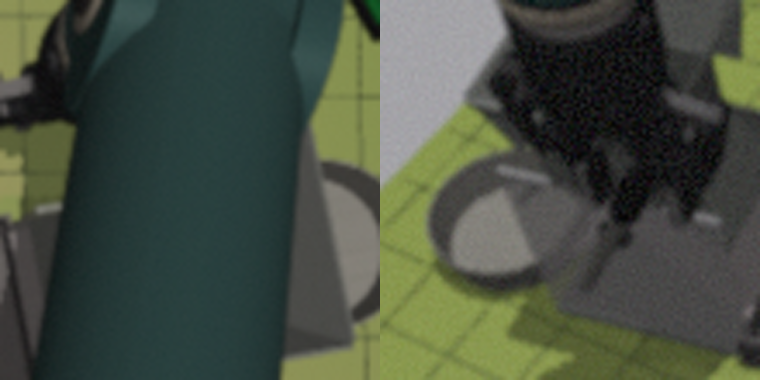

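The arm covers the knob in the top view. In the scene view the rod rises to about (622,222), which matches 0.4-0.5 rad. I'll push a little more to reach the stop and then lift away.

Request:
apply_moves:
  targets:
    - {"delta_pos": [0, 0, 3], "delta_rot": [0, 0, 0]}
    - {"delta_pos": [0, 0, 6], "delta_rot": [0, 0, 0]}
    - {"delta_pos": [0, 0, 6], "delta_rot": [0, 0, 0]}

```text
t: 4.42
position: [643.9, -100.9, 225.0]
tool_rot: [0.544, -0.453, -0.543, -0.452]
contact_force: [1.1, -2.9, 0.7]
gripper_width: 0.553
```

Request:
apply_moves:
  targets:
    - {"delta_pos": [0, 0, 2], "delta_rot": [0, 0, 0]}
    - {"delta_pos": [0, 0, 0], "delta_rot": [0, 0, 0]}
    - {"delta_pos": [-40, 0, 3], "delta_rot": [0, 0, 0]}
    - {"delta_pos": [-95, 0, 10], "delta_rot": [0, 0, 0]}
    - {"delta_pos": [-155, 0, 10], "delta_rot": [0, 0, 0]}

```text
t: 5.05
position: [641.6, -88.0, 380.9]
tool_rot: [-0.543, 0.451, 0.545, 0.452]
contact_force: [0.5, -1.1, -0.3]
gripper_width: 0.545
```

```bash
python3 -c "
from h import *
goal([473,324,180],0);goal([473,324,180],-np.pi/2)
im2,c2=snap('scene','scene2')
cv2.imwrite('pics/crop4.png',cv2.resize(im2[130:240,130:240,::-1],(440,440),interpolation=2))
o=np.array([561.2,-189.7]);ya=np.array([-.181,.983]);xa=np.array([.983,.181])
for a in(.3,.4,.5):
    P=[np.r_[o+xa*95+ya*r*np.sin(a),120+r*np.cos(a)] for r in(60,105,155)]
    print(a,((proj(c2,P)-[130,130])*4).round(0).tolist())
"
```

```text
dpos [202.2  89.7 435.4] drot [10.6  0.1 -0.1] 5.05
dpos [202.2  89.7 435.4] drot [100.6   0.   -0.2] 5.05
0.3 [[241.0, 271.0], [245.0, 226.0], [250.0, 172.0]]
0.4 [[251.0, 275.0], [264.0, 234.0], [279.0, 185.0]]
0.5 [[261.0, 280.0], [282.0, 244.0], [307.0, 200.0]]
```

View pics/crop4.png

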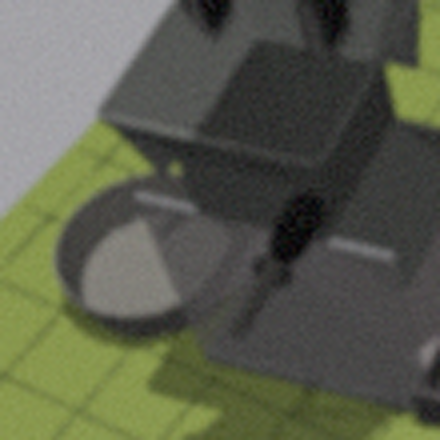

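The lever is at the left stop: knob from (275,255) to (312,200), the 0.5 prediction. On to the block.

Request:
apply_moves:
  targets:
    - {"delta_pos": [0, 20, 60], "delta_rot": [5, 0, 0]}
    - {"delta_pos": [0, 35, 120], "delta_rot": [10.6, 0, 0]}
    - {"delta_pos": [40, 50, 180], "delta_rot": [10.6, 0, 0]}
    - {"delta_pos": [80, 62, 240], "delta_rot": [10.6, 0, 0]}
    - {"delta_pos": [120, 75, 300], "delta_rot": [10.6, 0, 0]}
    - {"delta_pos": [160, 84, 360], "delta_rot": [10.6, 0, 0]}
    - {"delta_pos": [200, 90, 420], "delta_rot": [10.6, 0, 0]}
    - {"delta_pos": [202, 90, 435], "delta_rot": [10.6, 0, 0]}
    - {"delta_pos": [202, 90, 435], "delta_rot": [10.6, 0, 0]}
    - {"delta_pos": [202, 90, 435], "delta_rot": [10.6, 0, 0]}
  fingers: 0

```text
t: 6.35
position: [474.0, 321.5, 177.6]
tool_rot: [-0.5, 0.501, 0.5, 0.5]
contact_force: [1.1, 0.5, 0.5]
gripper_width: 1.004
```

Run:
```python
from h import *
im,c=snap('wrist','wrist2')
hsv=cv2.cvtColor(im,cv2.COLOR_RGB2HSV)
print(proj(c,[[473,324,14],[567,210,16]]))
m=((hsv[...,1]<60)&(hsv[...,2]>110)).astype(np.uint8)
for k in cv2.findContours(m,0,1)[0]:
    if 300<cv2.contourArea(k)<20000:
        rc=cv2.minAreaRect(k); b=np.array([onz(c,*p,14)[:2] for p in cv2.boxPoints(rc)])
        if abs(onz(c,*rc[0],14)[0]-473)<60: print(rc,b.mean(0).round(1),[np.linalg.norm(b[i]-b[i-1]).round(1) for i in(1,2)],'dirs',[np.degrees(np.arctan2(*(b[i]-b[i-1])[::-1])).round(1) for i in(1,2)])
s=observe();print(s['position'],s['gripper_width'])
```

```text
[[322.06196923 177.00647851]
 [206.36929833 271.2536494 ]]
((323.8117370605469, 174.54098510742188), (31.670833587646484, 23.43434715270996), 88.02507019042969) [470.9 325.6] [np.float64(21.2), np.float64(29.5)] dirs [np.float64(91.9), np.float64(2.5)]
[474.87175589 320.6470079  178.2322355 ] 1.0035899300837547
```

View pics/wrist2.png

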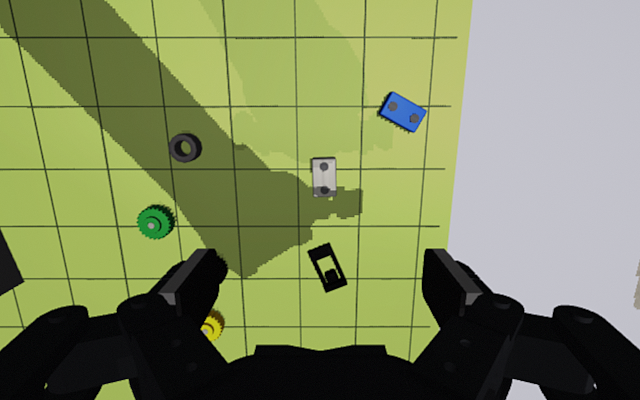

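The wrist view shows the bright block at (324,177), about 2 px from the prediction and turned about 2°. The blue one is at (403,112).

```bash
python3 -c "
from h import *
goal([472.5,325.5,4],.04)"
```

```text
dpos [174.2   2.4   4.8] drot [-2.5  0.   0. ] 6.4
```

Request:
apply_moves:
  targets:
    - {"delta_pos": [50, 2.4, 4.8], "delta_rot": [-2.5, 0, 0]}
    - {"delta_pos": [100, 2.4, 4.8], "delta_rot": [-2.5, 0, 0]}
    - {"delta_pos": [134, 2.4, 4.8], "delta_rot": [-2.5, 0, 0]}
    - {"delta_pos": [134, 2.4, 4.8], "delta_rot": [-2.5, 0, 0]}
    - {"delta_pos": [134, 2.4, 4.8], "delta_rot": [-2.5, 0, 0]}

```text
t: 7.02
position: [473.8, 325.9, 45.7]
tool_rot: [0.51, -0.489, -0.51, -0.491]
contact_force: [-0.5, 0.1, -0.3]
gripper_width: 1.0
```

```bash
python3 -c "
from h import *
goal([472.5,325.5,4],.04)"
```

```text
dpos [41.7  1.4 -0.4] drot [-0.   0.1  0.1] 7.025
```

Request:
apply_moves:
  targets:
    - {"delta_pos": [25, 1, 0], "delta_rot": [0, 0, 0]}
    - {"delta_pos": [40, 1, 0], "delta_rot": [0, 0, 0]}
    - {"delta_pos": [41, 1, 0], "delta_rot": [0, 0, 0]}

```text
t: 7.4
position: [471.2, 325.8, 3.1]
tool_rot: [0.51, -0.49, -0.51, -0.49]
contact_force: [0.1, 0.1, 0.1]
gripper_width: 0.998
```

Request:
apply_moves:
  targets:
    - {"delta_pos": [0, 0, 0], "delta_rot": [0, 0, 0]}
    - {"delta_pos": [0, 0, 0], "delta_rot": [0, 0, 0]}
    - {"delta_pos": [0, 0, 0], "delta_rot": [0, 0, 0]}
    - {"delta_pos": [0, 0, 0], "delta_rot": [0, 0, 0]}
    - {"delta_pos": [0, 0, 0], "delta_rot": [0, 0, 0]}
    - {"delta_pos": [0, 0, 0], "delta_rot": [0, 0, 0]}
    - {"delta_pos": [0, 0, 0], "delta_rot": [0, 0, 0]}
    - {"delta_pos": [0, 0, 0], "delta_rot": [0, 0, 0]}
  fingers: 1
  force: 50

```text
t: 8.4
position: [471.5, 326.3, 3.5]
tool_rot: [0.51, -0.489, -0.51, -0.49]
contact_force: [-0.7, -0.3, 5.0]
gripper_width: 0.244
```

Request:
apply_moves:
  targets:
    - {"delta_pos": [-40, 0, 0], "delta_rot": [0, 0, 0]}
    - {"delta_pos": [-100, 0, 0], "delta_rot": [0, 0, 0]}
    - {"delta_pos": [-160, 0, 0], "delta_rot": [0, 0, 0]}
    - {"delta_pos": [-220, 0, 0], "delta_rot": [0, 0, 0]}
    - {"delta_pos": [-280, 0, 0], "delta_rot": [0, 0, 0]}
    - {"delta_pos": [-330, 0, 0], "delta_rot": [0, 0, 0]}
    - {"delta_pos": [-350, 0, 0], "delta_rot": [0, 0, 0]}
    - {"delta_pos": [-350, 0, 0], "delta_rot": [0, 0, 0]}

```text
t: 9.4
position: [471.4, 326.2, 354.1]
tool_rot: [0.51, -0.489, -0.51, -0.491]
contact_force: [-0.5, 0.5, -1.1]
gripper_width: 0.242
```

```bash
python3 -c "
from h import *
s=observe();print(s['gripper_width']*85,s['contact_force'])
goal([563,-189,290],.182)"
```

```text
20.55483878797105 [-0.49962896  0.45023517 -1.12118718]
dpos [  63.3  -70.  -518.7] drot [-8.1  0.1  0.1] 9.4
```

Request:
apply_moves:
  targets:
    - {"delta_pos": [0, -8, -60], "delta_rot": [-4, 0, 0]}
    - {"delta_pos": [0, -16, -120], "delta_rot": [-8, 0, 0]}
    - {"delta_pos": [0, -24, -180], "delta_rot": [-8.1, 0, 0]}
    - {"delta_pos": [0, -32, -240], "delta_rot": [-8.1, 0, 0]}
    - {"delta_pos": [0, -40, -300], "delta_rot": [-8.1, 0, 0]}
    - {"delta_pos": [0, -48, -360], "delta_rot": [-8.1, 0, 0]}
    - {"delta_pos": [0, -56, -420], "delta_rot": [-8.1, 0, 0]}
    - {"delta_pos": [0, -64, -480], "delta_rot": [-8.1, 0, 0]}
    - {"delta_pos": [0, -70, -519], "delta_rot": [-8.1, 0, 0]}
    - {"delta_pos": [0, -70, -519], "delta_rot": [-8.1, 0, 0]}
    - {"delta_pos": [40, -70, -519], "delta_rot": [-8.1, 0, 0]}
    - {"delta_pos": [60, -70, -519], "delta_rot": [-8.1, 0, 0]}

```text
t: 10.9
position: [561.0, -187.7, 289.2]
tool_rot: [-0.542, 0.453, 0.546, 0.451]
contact_force: [0.3, -0.1, -1.1]
gripper_width: 0.239
```

```bash
python3 -c "
from h import *
goal([563,-189,245],.182)"
```

```text
dpos [44.2 -1.9 -1.8] drot [ 0.1  0.2 -0.3] 10.9
```

Request:
apply_moves:
  targets:
    - {"delta_pos": [30, -2, -2], "delta_rot": [0, 0, 0]}
    - {"delta_pos": [46, -2, -2], "delta_rot": [0, 0, 0]}
    - {"delta_pos": [46, -2, -2], "delta_rot": [0, 0, 0]}

```text
t: 11.28
position: [563.9, -190.2, 245.2]
tool_rot: [-0.543, 0.453, 0.545, 0.451]
contact_force: [0.6, -0.5, -0.2]
gripper_width: 0.243
```

Request:
apply_moves:
  targets:
    - {"delta_pos": [0, 0, 0], "delta_rot": [0, 0, 0]}
    - {"delta_pos": [0, 0, 0], "delta_rot": [0, 0, 0]}
    - {"delta_pos": [0, 0, 0], "delta_rot": [0, 0, 0]}
    - {"delta_pos": [0, 0, 0], "delta_rot": [0, 0, 0]}
    - {"delta_pos": [0, 0, 0], "delta_rot": [0, 0, 0]}
    - {"delta_pos": [-60, 0, 0], "delta_rot": [0, 0, 0]}
    - {"delta_pos": [-120, 0, 0], "delta_rot": [0, 0, 0]}
    - {"delta_pos": [-120, 0, 0], "delta_rot": [0, 0, 0]}
  fingers: 0.45

```text
t: 12.28
position: [566.8, -192.6, 372.2]
tool_rot: [0.547, -0.451, -0.54, -0.454]
contact_force: [0.3, -1.0, -0.0]
gripper_width: 0.549
```

Run:
```python
from h import *
im2,c2=snap('scene','scene3')
cv2.imwrite('pics/crop5.png',cv2.resize(im2[130:240,130:240,::-1],(440,440),interpolation=2))
# knob in stop position: sorter y 62, x 95
o=np.array([561.2,-189.7]);ya=np.array([-.181,.983]);xa=np.array([.983,.181])
goal(np.r_[o+98*xa+58*ya,340],.182)
```

```text
dpos [ 29.5 -93.9  60.8] drot [ 0.  -0.1  0.3] 12.325
```

View pics/crop5.png

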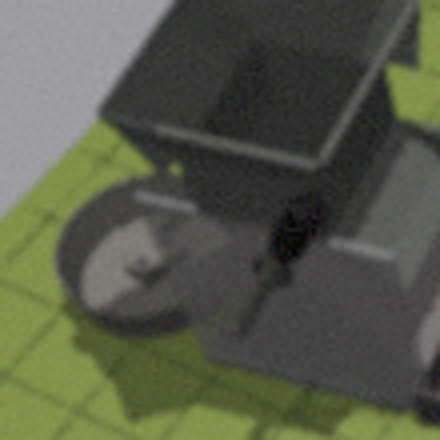

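The dish shows a small object at about (145,268), partly in the arm's shadow. I'll confirm with the wrist camera from above the lever before tipping it.

Request:
apply_moves:
  targets:
    - {"delta_pos": [0, -45, 30], "delta_rot": [0, 0, 0]}
    - {"delta_pos": [10, -94, 61], "delta_rot": [0, 0, 0]}
    - {"delta_pos": [29, -94, 61], "delta_rot": [0, 0, 0]}
    - {"delta_pos": [29, -94, 61], "delta_rot": [0, 0, 0]}
    - {"delta_pos": [29, -94, 61], "delta_rot": [0, 0, 0]}

```text
t: 12.95
position: [645.4, -115.8, 338.0]
tool_rot: [-0.543, 0.453, 0.543, 0.453]
contact_force: [0.6, 0.3, 0.7]
gripper_width: 0.552
```

Run:
```python
from h import *
im,c=snap('wrist','wrist3')
o=np.array([561.2,-189.7]);ya=np.array([-.181,.983]);xa=np.array([.983,.181])
goal(np.r_[o+98*xa+58*ya,225],.182)
print(proj(c,[np.r_[o-135*ya,5]]),proj(c,[np.r_[o+95*xa+62*ya,234]]))
```

```text
dpos [113.6  -1.4   0.7] drot [-0.1 -0.   0. ] 13.0
[[174.94369256  81.46430507]] [[325.80640979 192.34891875]]
```

View pics/wrist3.png

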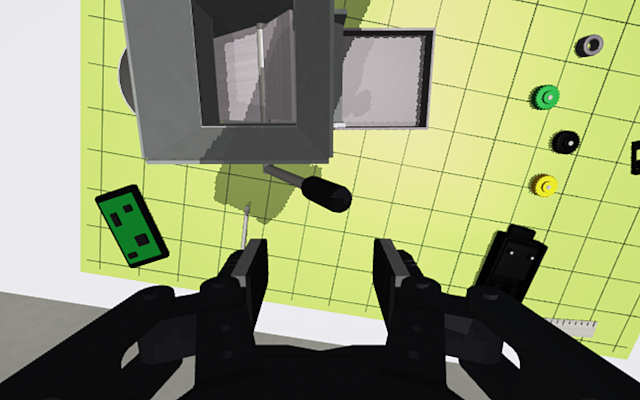

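The wrist view shows the lever at the left stop (knob 305-350, 180-205) and nothing left on the flap, but the dish is hidden behind the hopper. I'll check the dish numerically in the scene view.

Run:
```python
from h import *
im,c=snap('scene','scene4'); a,_=load('scene2'); b,_=load('scene3')
o=np.array([561.2,-189.7]);ya=np.array([-.181,.983]);xa=np.array([.983,.181])
print('dish',proj(c,[np.r_[o-135*ya,3]]))
P=onz(c,166,197,10)[:2]-o;print('blob',P@xa,P@ya)
np.set_printoptions(linewidth=250)
for i in(a,b,im): print(cv2.cvtColor(i,cv2.COLOR_RGB2GRAY)[186:208,150:186:1])
```

```text
dish [[169.08437569 197.46075411]]
blob 5.230025128091125 -139.0139167008406
[[ 63  70  66  72  66  73  68  71  74  84  90 102 112 119 123 128 115  97  84  81  81  72  70  69  76  79  83  91  91  86  89  86  83  83  80  78]
 [ 66  65  69  66  69  66  75  85  98 107 111 116 122 125 127 129 119 100  89  80  75  71  71  75  85  82  86  85  89  85  85  87  86  85  88  82]
 [ 67  68  67  70  67  68  79  97 117 124 123 126 126 128 127 127 126 109  93  80  77  74  78  89  84  89  90  88  86  90  87  88  87  86  85  86]
 [ 66  68  73  64  68  81 101 118 121 128 133 130 127 130 127 126 126 115 101  86  79  76  84  90  90  88  80  85  85  85  89  85  90  88  85  86]
 [ 61  72  63  69  80 102 120 122 133 128 132 130 129 131 130 129 130 121 112  90  85  87  85  81  84  86  90  87  84  85  84  85  85  89  84  85]
 [ 69  67  71  78 101 114 129 129 128 133 126 130 125 127 131 129 132 128 115 100  89  89  86  84  91  84  88  89  89  89  86  91  86  89  87  90]
 [ 64  68  74  93 111 123 127 125 131 128 127 132 129 129 128 130 131 128 122 105  95  87  81  88  92  89  83  89  86  85  87  91  85  92  84
[... 7981 characters left out ...]
28 126 128 128 126 126 126 125 123 126 124 129 127 131 123 118 102  88  83  85  80  82  71  71  74  73  69  77]
 [ 91 114 120 127 126 129 126 127 127 125 125 121 124 125 129 127 128 127 132 129 129 133 126 121 110  92  84  76  71  70  76  71  72  72  72  74]
 [ 91 110 123 126 127 126 125 126 127 127 121 127 128 126 126 127 125 130 124 129 127 125 122 114 104  83  76  71  61  74  70  72  66  70  65  65]
 [ 83 103 111 125 124 126 126 129 127 128 128 131 125 124 121 124 127 126 127 121 120 116 103  92  80  75  65  72  70  71  73  71  70  63  72  73]
 [ 81  85  92 102 111 118 118 121 116 120 122 126 126 125 126 121 119 114 116 116 107  93  72  64  65  60  64  64  70  68  66  70  64  69  66  72]]
```

The block persists in the dish, at sorter (5,-137) mm in both frames. Now sweeping the lever right.

Request:
apply_moves:
  targets:
    - {"delta_pos": [40, -1, 9], "delta_rot": [0, 0, 0]}
    - {"delta_pos": [85, -1, 9], "delta_rot": [0, 0, 0]}
    - {"delta_pos": [113, -1, 9], "delta_rot": [0, 0, 0]}
    - {"delta_pos": [113, -1, 9], "delta_rot": [0, 0, 0]}
    - {"delta_pos": [113, -1, -20], "delta_rot": [0, 0, 0]}
    - {"delta_pos": [113, -1, -45], "delta_rot": [0, 0, 0]}
    - {"delta_pos": [113, -1, -70], "delta_rot": [0, 0, 0]}
    - {"delta_pos": [113, -1, -95], "delta_rot": [0, 0, 0]}
    - {"delta_pos": [113, -1, -115], "delta_rot": [0, 0, 0]}
    - {"delta_pos": [113, -1, -125], "delta_rot": [0, 0, 0]}
    - {"delta_pos": [113, -1, -128], "delta_rot": [0, 0, 0]}
    - {"delta_pos": [113, -1, -128], "delta_rot": [0, 0, 0]}

```text
t: 14.55
position: [670.6, -239.4, 225.0]
tool_rot: [-0.544, 0.452, 0.544, 0.452]
contact_force: [0.5, 0.7, 0.1]
gripper_width: 0.551
```

Request:
apply_moves:
  targets:
    - {"delta_pos": [0, 0, -3], "delta_rot": [0, 0, 0]}
    - {"delta_pos": [0, 0, -5], "delta_rot": [0, 0, 0]}
    - {"delta_pos": [0, 0, -5], "delta_rot": [0, 0, 0]}

```text
t: 14.92
position: [671.4, -241.5, 224.5]
tool_rot: [-0.543, 0.451, 0.546, 0.452]
contact_force: [-2.4, 5.9, 1.3]
gripper_width: 0.552
```

```bash
python3 -c "
from h import *
s=observe();p=s['position'];d=p[:2]-[561.2,-189.7];print(p,d@[.983,.181],d@[-.181,.983],s['contact_force'])
goal([567,210,150],0)"
```

```text
[ 671.40096242 -241.50736137  224.48297617] 98.95041364941179 -70.87301042891214 [-2.4102759   5.91797771  1.33406578]
dpos [ 76.7  19.5 462.7] drot [10.6  0.3 -0.1] 14.925
```

The force rose to 6 N at the stop, so the lever is over. Lift and go to the wheel.

Request:
apply_moves:
  targets:
    - {"delta_pos": [0, 0, 4], "delta_rot": [0, 0, 0]}
    - {"delta_pos": [-50, 0, 2], "delta_rot": [0, 0, 0]}
    - {"delta_pos": [-110, 0, 2], "delta_rot": [0, 0, 0]}
    - {"delta_pos": [-135, 3, 50], "delta_rot": [0, 0, 0]}
    - {"delta_pos": [-135, 6, 110], "delta_rot": [3, 0, 0]}
    - {"delta_pos": [-135, 9, 170], "delta_rot": [8, 0, 0]}
    - {"delta_pos": [-135, 12, 230], "delta_rot": [10.6, 0, 0]}
    - {"delta_pos": [-100, 14, 290], "delta_rot": [10.6, 0, 0]}
    - {"delta_pos": [-60, 16, 350], "delta_rot": [10.6, 0, 0]}
    - {"delta_pos": [-20, 18, 410], "delta_rot": [10.6, 0, 0]}
    - {"delta_pos": [20, 19, 462], "delta_rot": [10.6, 0, 0]}
    - {"delta_pos": [20, 19, 462], "delta_rot": [10.6, 0, 0]}
  fingers: 0

```text
t: 16.42
position: [566.9, 208.9, 202.9]
tool_rot: [-0.5, 0.5, 0.501, 0.499]
contact_force: [0.7, -0.3, 1.0]
gripper_width: 1.001
```

Run:
```python
from h import *
im,c=snap('wrist','wrist4'); i2,c2=snap('scene','scene5')
u=proj(c,[[567,210,16]])[0];print(u)
hsv=cv2.cvtColor(im,cv2.COLOR_RGB2HSV); m=(hsv[...,2]<75).astype(np.uint8)
for k in cv2.findContours(m,0,1)[0]:
    if cv2.contourArea(k)>150:
        (x,y),r=cv2.minEnclosingCircle(k); print((round(x),round(y)),round(r),cv2.contourArea(k),onz(c,x,y,13).round(0)[:2])
o=np.array([561.2,-189.7]);ya=np.array([-.181,.983]);xa=np.array([.983,.181])
for a in(-.5,-.4,-.3,0):
    P=proj(c2,[np.r_[o+95*xa+ya*r*np.sin(a),120+r*np.cos(a)] for r in(115,130,145)])
    print(a,[int(i2[int(round(v)),int(round(w))].mean()) for w,v in P])
goal([567,210,150],0)
```

```text
[320.56941906 173.62704301]
(320, 374) 320 54797.5 [808. 209.]
(268, 179) 72 715.5 [573. 157.]
(439, 172) 25 1030.5 [566. 328.]
(51, 178) 62 1238.0 [573. -59.]
(35, 82) 36 675.0 [482. -56.]
(98, 128) 69 2630.0 [523.  -4.]
(522, 13) 21 240.0 [423. 388.]
-0.5 [27, 20, 17]
-0.4 [8, 18, 36]
-0.3 [65, 123, 120]
0 [65, 76, 55]
dpos [53.1 -0.   1.8] drot [ 0.1 -0.1 -0.2] 16.525
```

Dark knob pixels line up with -0.4 to -0.5, so the lever is at the right stop. A local threshold for the wheel:

Run:
```python
from h import *
im,c=load('wrist4')
hsv=cv2.cvtColor(im,cv2.COLOR_RGB2HSV);w=hsv[135:215,280:360]
for T in(40,50,60,70):
    m=((w[...,2]<T)).astype(np.uint8)
    k=max(cv2.findContours(m,0,1)[0],key=cv2.contourArea);(x,y),r=cv2.minEnclosingCircle(k)
    print(T,x+280,y+135,r,cv2.contourArea(k),onz(c,x+280,y+135,14).round(1))
np.set_printoptions(linewidth=250);print(w[::4,::4,2])
```

```text
40 324.0 173.9565200805664 15.587224960327148 649.5 [567.7 213.4  14. ]
50 324.0 174.4000015258789 16.0113468170166 664.0 [568.2 213.4  14. ]
60 324.4545440673828 174.4545440673828 16.38896942138672 683.5 [568.2 213.9  14. ]
70 309.0769233703613 177.23077011108398 30.097082138061523 708.0 [571.  198.6  14. ]
[[154 127 201 172 201 199 201 200 201 202 203 203 203 202 202 203 202 203 153 205]
 [199 196 196 166 200 200 199 200 202 202 203 201 203 202 203 202 202 202 144 205]
 [192 194 194 171 198 198 199 199 199 200 202 202 203 203 203 203 203 203 143 203]
 [203 203 196 173 198 198 198 199 199 200 201 201 203 203 202 204 203 204 150 203]
 [203 203 202 177 197 196 197 197 199 200 200 201 203 203 203 204 203 203 148 203]
 [199 203 203 180 205 203 203 203 203 204 202 203 205 204 203 203 204 205 154 204]
 [134 204 203 182 206 204 202 203 202 162  29  42  53 158 206 203 204 205 155 203]
 [115 206 202 183 206 204 203 205  89  18  38  39  41  28 139 204 203 205 161 202]
 [119 180 203 182 203 203 203 197  25  30  30  15  30  36  29 199 202 206 165 203]
 [119 117 132 191 202 204 203 173  23  17  
[... 170 characters left out ...]
92  15  21  22 163 204 204 159 204]
 [124 123 123 114 121 124 130 146  53  10  12  14  17  21  37 211 207 211 167 207]
 [124 122 124 114 121 125 125 125 118  69   4   6  10  44 123 152 134 123 101 169]
 [117 118 119 110 117 121 119 121 137 121 119 112 148 123 121 121 121 123  99 141]
 [118 120 118 112 115 120 119 121 121 120 120 133 152 122 122 122 122 121 105 156]
 [119 118 119 111 111 119 119 119 120 121 122 119 119 122 121 121 120 123 104 155]
 [118 118 120 113 113 118 119 119 120 120 119 120 120 121 122 122 120 123 104 194]
 [118 117 118 113 112 118 120 118 119 118 118 119 110 118 121 121 121 120 102 176]
 [117 119 118 115 112 119 118 118 118 118 119 109 205 105 115 116 133 189 193 204]]
```

```bash
python3 -c "
from h import *
goal([567.5,212.5,4],0)"
```

```text
dpos [199.1  -0.9   4.4] drot [ 0.1 -0.1 -0.2] 16.525
```

Request:
apply_moves:
  targets:
    - {"delta_pos": [60, -0.5, 4], "delta_rot": [0, 0, 0]}
    - {"delta_pos": [120, -0.5, 4], "delta_rot": [0, 0, 0]}
    - {"delta_pos": [160, -0.5, 4], "delta_rot": [0, 0, 0]}
    - {"delta_pos": [160, -0.5, 4], "delta_rot": [0, 0, 0]}
    - {"delta_pos": [160, -0.5, 4], "delta_rot": [0, 0, 0]}

```text
t: 17.15
position: [571.8, 208.9, 47.5]
tool_rot: [-0.5, 0.5, 0.498, 0.502]
contact_force: [-0.2, -0.3, 0.9]
gripper_width: 1.001
```

```bash
python3 -c "
from h import *
goal([567.5,212.5,4],0)"
```

```text
dpos [43.4  4.5  3.6] drot [-0.2  0.   0.2] 17.15
```

Request:
apply_moves:
  targets:
    - {"delta_pos": [25, 2, 3], "delta_rot": [0, 0, 0]}
    - {"delta_pos": [40, 2, 3], "delta_rot": [0, 0, 0]}
    - {"delta_pos": [40, 2, 3], "delta_rot": [0, 0, 0]}
    - {"delta_pos": [40, 2, 3], "delta_rot": [0, 0, 0]}

```text
t: 17.65
position: [568.2, 213.0, 6.1]
tool_rot: [-0.5, 0.5, 0.499, 0.501]
contact_force: [-0.1, 0.8, 1.2]
gripper_width: 1.004
```

Request:
apply_moves:
  targets:
    - {"delta_pos": [0, 0, 0], "delta_rot": [0, 0, 0]}

```text
t: 17.77
position: [567.9, 213.2, 5.8]
tool_rot: [-0.5, 0.5, 0.499, 0.501]
contact_force: [-0.7, -0.0, -0.2]
gripper_width: 0.997
```

Request:
apply_moves:
  targets:
    - {"delta_pos": [2, 0, 0], "delta_rot": [0, 0, 0]}
    - {"delta_pos": [2, 0, 0], "delta_rot": [0, 0, 0]}
    - {"delta_pos": [2, 0, 0], "delta_rot": [0, 0, 0]}
    - {"delta_pos": [2, 0, 0], "delta_rot": [0, 0, 0]}
    - {"delta_pos": [2, 0, 0], "delta_rot": [0, 0, 0]}
    - {"delta_pos": [2, 0, 0], "delta_rot": [0, 0, 0]}
    - {"delta_pos": [2, 0, 0], "delta_rot": [0, 0, 0]}
    - {"delta_pos": [2, 0, 0], "delta_rot": [0, 0, 0]}
  fingers: 1
  force: 30

```text
t: 18.77
position: [567.3, 213.1, 3.0]
tool_rot: [-0.499, 0.5, 0.499, 0.501]
contact_force: [-0.7, -0.8, 2.9]
gripper_width: 0.338
```

Request:
apply_moves:
  targets:
    - {"delta_pos": [-40, 0, 0], "delta_rot": [0, 0, 0]}
    - {"delta_pos": [-100, 0, 0], "delta_rot": [0, 0, 0]}
    - {"delta_pos": [-160, 0, 0], "delta_rot": [0, 0, 0]}
    - {"delta_pos": [-220, 0, 0], "delta_rot": [0, 0, 0]}
    - {"delta_pos": [-280, 0, 0], "delta_rot": [0, 0, 0]}
    - {"delta_pos": [-330, 0, 0], "delta_rot": [0, 0, 0]}
    - {"delta_pos": [-350, 0, 0], "delta_rot": [0, 0, 0]}
    - {"delta_pos": [-350, 0, 0], "delta_rot": [0, 0, 0]}

```text
t: 19.77
position: [567.7, 213.2, 354.2]
tool_rot: [-0.5, 0.5, 0.499, 0.502]
contact_force: [-0.6, 0.6, -0.0]
gripper_width: 0.344
```

```bash
python3 -c "
from h import *
s=observe();print(s['gripper_width']*85)
goal([563,-189,245],.182)"
```

```text
29.21505691660789
dpos [ 108.6    4.1 -402.4] drot [-10.5   0.1   0.2] 19.775
```

Holding at 29 mm opening, which is the 30 mm wheel. Over to the hopper.

Request:
apply_moves:
  targets:
    - {"delta_pos": [0, 1, -60], "delta_rot": [-4, 0, 0]}
    - {"delta_pos": [0, 1, -120], "delta_rot": [-8, 0, 0]}
    - {"delta_pos": [0, 2, -180], "delta_rot": [-10.5, 0, 0]}
    - {"delta_pos": [0, 3, -240], "delta_rot": [-10.5, 0, 0]}
    - {"delta_pos": [0, 4, -300], "delta_rot": [-10.5, 0, 0]}
    - {"delta_pos": [0, 4, -360], "delta_rot": [-10.5, 0, 0]}
    - {"delta_pos": [0, 4, -402], "delta_rot": [-10.5, 0, 0]}
    - {"delta_pos": [0, 4, -402], "delta_rot": [-10.5, 0, 0]}
    - {"delta_pos": [50, 4, -402], "delta_rot": [-10.5, 0, 0]}
    - {"delta_pos": [90, 4, -402], "delta_rot": [-10.5, 0, 0]}
    - {"delta_pos": [108, 4, -402], "delta_rot": [-10.5, 0, 0]}
    - {"delta_pos": [108, 4, -402], "delta_rot": [-10.5, 0, 0]}

```text
t: 21.28
position: [561.8, -187.9, 243.6]
tool_rot: [-0.542, 0.453, 0.544, 0.452]
contact_force: [0.1, -0.9, -0.3]
gripper_width: 0.345
```

Request:
apply_moves:
  targets:
    - {"delta_pos": [0, 0, 0], "delta_rot": [0, 0, 0]}

```text
t: 21.4
position: [563.2, -189.1, 246.2]
tool_rot: [0.544, -0.452, -0.543, -0.453]
contact_force: [0.6, 0.5, 0.6]
gripper_width: 0.34
```

Request:
apply_moves:
  targets:
    - {"delta_pos": [0, 0, 0], "delta_rot": [0, 0, 0]}
    - {"delta_pos": [0, 0, 0], "delta_rot": [0, 0, 0]}
    - {"delta_pos": [0, 0, 0], "delta_rot": [0, 0, 0]}
    - {"delta_pos": [0, 0, 0], "delta_rot": [0, 0, 0]}
    - {"delta_pos": [0, 0, 0], "delta_rot": [0, 0, 0]}
    - {"delta_pos": [-60, 0, 0], "delta_rot": [0, 0, 0]}
    - {"delta_pos": [-120, 0, 0], "delta_rot": [0, 0, 0]}
    - {"delta_pos": [-180, 0, 0], "delta_rot": [0, 0, 0]}
    - {"delta_pos": [-180, 60, 0], "delta_rot": [0, 0, 0]}
    - {"delta_pos": [-180, 100, 0], "delta_rot": [0, 0, 0]}
    - {"delta_pos": [-180, 100, 0], "delta_rot": [0, 0, 0]}
    - {"delta_pos": [-180, 100, 0], "delta_rot": [0, 0, 0]}
  fingers: 0.4

```text
t: 22.9
position: [464.6, -206.5, 425.1]
tool_rot: [0.544, -0.452, -0.543, -0.453]
contact_force: [0.4, 0.2, -0.5]
gripper_width: 0.603
```

Run:
```python
from h import *
i2,c2=snap('scene','scene6'); i3,c3=snap('top','top6')
cv2.imwrite('pics/crop6.png',np.hstack([cv2.resize(i2[100:260,130:320,::-1],(475,400),interpolation=2),cv2.resize(i3[170:250,365:430,::-1],(325,400),interpolation=2)]))
```

```text
(no output)
```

View pics/crop6.png

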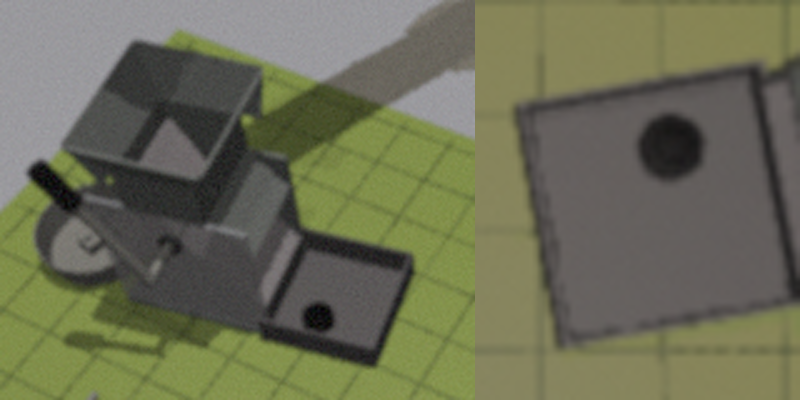

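The wheel lies in the tray (scene crop (318,317), top crop (670,147)), the block lies in the dish (about (92,240)), and the lever leans right. A check that nothing is moving, then hand in.

Request:
apply_moves:
  targets:
    - {"delta_pos": [0, 0, 0], "delta_rot": [0, 0, 0]}
    - {"delta_pos": [0, 0, 0], "delta_rot": [0, 0, 0]}
    - {"delta_pos": [0, 0, 0], "delta_rot": [0, 0, 0]}
    - {"delta_pos": [0, 0, 0], "delta_rot": [0, 0, 0]}
    - {"delta_pos": [0, 0, 0], "delta_rot": [0, 0, 0]}
    - {"delta_pos": [0, 0, 0], "delta_rot": [0, 0, 0]}
    - {"delta_pos": [0, 0, 0], "delta_rot": [0, 0, 0]}
    - {"delta_pos": [0, 0, 0], "delta_rot": [0, 0, 0]}

```text
t: 24.0
position: [463.9, -206.9, 424.9]
tool_rot: [0.543, -0.453, -0.543, -0.453]
contact_force: [-0.8, 0.8, -1.3]
gripper_width: 0.601
```

Run:
```python
from h import *
o=np.array([561.2,-189.7]);ya=np.array([-.181,.983]);xa=np.array([.983,.181])
i,c=snap('top','top7'); s,_=snap('scene','scene7')
for im in(load('top6')[0],i):
    g=cv2.cvtColor(im,cv2.COLOR_RGB2GRAY)[180:235,380:424]
    k=max(cv2.findContours((g<45).astype(np.uint8),0,1)[0],key=cv2.contourArea);(x,y),r=cv2.minEnclosingCircle(k)
    P=onz(c,x+380,y+180,20)[:2]-o;print(x+380,y+180,r,(P@xa).round(),(P@ya).round())
d=cv2.absdiff(load('scene6')[0],s)[180:215,148:185].max();print('dish change',d)
if abs(P@xa)<55 and 80<P@ya<190: print(job_done())
```

```text
403.7857151031494 198.7857151031494 5.911865711212158 27.0 125.0
403.87931060791016 198.91379356384277 5.978907108306885 26.0 125.0
dish change 28
the job is handed in; nothing more can be done
None
```

The job is done and handed in at about 24 s of the 72 s allowed; no verdict was reported. I tipped the lever to the left stop and dropped the steel block into the hopper. Once it lay in the dish, I tipped the lever to the right stop and dropped in the black wheel.

- **Block:** it lies in the round dish at about x 5, y −137 mm in the sorter's frame. This came from the scene camera before the second tip, and it was still visible in the dish afterwards. It was not located again at the end. The dish area differed by up to 28 grey levels between the last two scene pictures, and I took that as image noise.
- **Wheel:** it lies in the square tray at about x 26, y 125 mm. It did not move measurably between two pictures 1 s apart.
- **Lever:** the pictures matched about +0.5 rad for the left tip and between −0.4 and −0.5 rad for the right tip. At the right stop the contact force rose to 6 N.
- **Gripper:** it was clear of everything at hand-in.

Two checks did not go as planned. The wrist-camera look at the dish was blocked by the hopper, so I used the scene camera instead. The first colour mask for the wheel merged with shadow, so I redid it with a local threshold.

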